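# Lay the tall carton down against the stop

## Task

Of the two cartons standing on end on the packing board, tip over the taller one by pushing it, so that it falls towards the board's stop rail and lies flat with its blank label facing up. Then push it along the board until its leading end (the carton's top end) sits squarely against the stop rail. Do it all by pushing, without picking the carton up, and leave the shorter carton and everything else where they are.

Things in the scene. Friction and masses are not known exactly. Their poses are not given: they have to be found in the camera images.
- board: plywood packing board fixed to the table, 270 mm (its x) by 380 mm (its y), 12 mm thick, with a wooden stop rail along its whole -y edge: the rail is 20 mm thick and its top is 40 mm above the table. Origin on the table surface; in board axes the plywood spans x -135..135 and y -160..220 mm, the rail spans y -160..-140 mm. z up
- stop_face (a point): middle of the rail's inner face, the one that looks to the board's +y, 30 mm above the table; axes as the board's
- tall_carton: the taller carton, 90 (its x) by 50 (its y) by 160 mm tall (its z), 0.25 to 0.5 kg, evenly filled, loose, standing on end at the board's end away from the rail, parallel to the board's axes within 3 degrees. Origin: centre of its base. Its +y face, away from the rail, carries a blank white label. Pushed high on that face it topples towards the rail, its top end landing some 30 to 70 mm short of it
- tall_center (a point): centre of the tall carton, 80 mm above its base; axes as the carton's
- tall_top (a point): centre of the tall carton's top end (160 mm from its base), the end that must meet the stop rail; axes as the carton's
- short_carton: carton of the same footprint as the tall one (90 x 50 mm) but only 105 mm tall, standing beside it on the board, about 150 mm away centre to centre; must stay standing. Origin: centre of its underside, z up
- label_roll: small roll of blank labels, 42 mm across, 28 mm high, standing on the board between and behind the two cartons. Origin: centre of its underside
- tape_roll: roll of packing tape lying flat, 96 mm across, 48 mm high, on the table beyond the board's end opposite the rail. Origin: centre of its underside
- knife: box knife, 120 mm long plus a short blade, 24 mm wide, 19 mm high, lying on the table beyond the stop rail. Origin: centre of its underside
- stapler: black stapler, 150 mm long, 60 mm high, on the table beyond the board. Origin: centre of its underside
- glue: glue bottle, 48 mm across, 120 mm tall, upright on the table beyond the board. Origin: centre of its underside
- small_box: small carton 75 x 75 x 55 mm high, on the table beyond the stop rail. Origin: centre of its underside
Mind the look-alikes: they are no part of the job. What is shaped like the tall_carton but orange or yellow is not meant.

How it is judged:
On the way:
1. the tall carton has been tipped over and lies flat on the board, label up (angle between tall_carton's own y axis and vertical below 0.12 rad and height (world z) of tall_center below 0.047 m), for 0.2 s.
At the end, for the whole second after the job is handed in: The tall carton lies flat on the board label up (within 0.12 rad), its top end within 8 mm of the stop rail's inner face and square to it within 0.1 rad (6 degrees), on the board's width and at rest; everything else within 15 mm of where it started (all of step 1 and y of tall_top in the frame of board between -0.146 and -0.132 m and x of tall_top in the frame of board between -0.135 and 0.135 m and angle between the z axis of tall_carton and the y axis of board, either way round below 0.1 rad and linear speed of tall_carton below 0.01 m/s and distance of each of short_carton, label_roll, tape_roll, knife, stapler, glue, small_box from where it was at the start of the episode below 0.015 m); the robot touches nothing.
It fails at once if the tall carton is lifted off the board (centre above 120 mm while upright or tipping, or above 60 mm once lying flat) (height (world z) of tall_center above 0.12 m or (angle between tall_carton's own y axis and vertical below 0.15 rad and height (world z) of tall_center above 0.06 m)).
It fails at once if the shorter carton is tipped (over 0.25 rad) (angle between short_carton's own z axis and vertical above 0.25 rad).
It fails at once if a bystander is displaced by more than 15 mm (distance of any of short_carton, label_roll, tape_roll, knife, stapler, glue, small_box from where it was at the start of the episode above 0.015 m).
It also fails if it takes over 38 s, if anything falls off the work surface, if the arm or the gripper's body presses on something with over 40 N, if the wrist force passes 120 N, or if a joint passes its speed limit or range.

## Robot

A 7-joint arm with a two-finger parallel gripper is mounted at the origin on the work surface. World frame = base frame: x ahead of the robot, y to its left, z up, the work surface at z = 0. Lengths are in m, angles in rad, forces in N, time in s.
With the tool pointing down it reaches from about 0.4 to 0.9 m from the base axis. Payload 5.6 kg.
Tool frame: the origin (TCP) lies at the very end of the fingers, on their centre line; the grasp point (between the pads) lies 19 mm behind it; x points along the fingers, z is the direction in which the jaws open and shut, and the axes are right-handed (so a half turn about x gives the same grasp; the last joint's range is limited). The gripper opens to 92 mm and grips with 3 to 60 N. Pads are 20 mm wide; open, the fingers measure 128 mm over their backs; the gripper's body (75 mm by 189 mm) begins 69 mm behind the grasp point.
Start: joints at [1.278, 0.468, -0.012, 1.603, 0.006, 1.071, -0.056], TCP at [0.161, -0.63, 0.215] pointing down, gripper open.
Joint ranges: [-2.53, 2.53], [-0.31, 2.02], [-1.57, 1.55], [0.28, 2.44], [-1.29, 4.43], [0.15, 1.84], [-2.92, 2.92]. Speed limits (rad/s): [2.57, 2.57, 3.14, 3.14, 3.14, 3.14, 3.14].

## Interface

Orientations are given as a unit quaternion [x, y, z, w].
In Python, from cell import manip, eyes, close_job, spotter gives the robot as it stands.
- The arm moves only by the shell command python3 -m crank 'ROWS' [FORCE]. ROWS is text: rows parted by semicolons, each of 5 numbers parted by spaces: the shift along the tool's x, y, z in units of 25 mm (1.0 is 25 mm), then the turn about the tool's x in units of 6 degrees (1.0 is 6 degrees), then the finger opening in mm, from 0 to 91.9. A call has 1 to 20 rows; each row is the pose to reach, as a shift and turn from the pose commanded when the call began, along the tool's axes at that moment; what a row does not reach only later rows make up. A row lasts 1/12 s, in which the tool goes at most 41.7 mm and 7.16 degrees, less where a joint would pass 70% of its speed; a pose out of reach is approached as far as the arm can. A call with a gripper value outside its range is refused whole. The fingers move at their own pace and stop on an object; FORCE is the grip in N (left out, the last holds). Time passes only in rows, so rows that repeat a pose let the fingers close. It gives the time, the measured TCP pose, the force and the opening at its end, in the units of the state.
- manip.get_state(): the state, without advancing time (a new reading comes with each control period).
- eyes.grab_frame(name): name is "scene" or "top" or "wrist"; returns a dict with "img" (420x560x3 uint8, red, green, blue), "K" (3x3 intrinsics, pixels), "rvec" (rotation vector, rad) and "tvec" (3), from world to camera coordinates, as OpenCV has them. Camera axes: x right, y down, z forward; pixel columns grow to the right and rows downward; lengths in m; the calibration is good to about 2 mm. A picture is of the moment at which its call begins. There is no depth.
- close_job(): hands the job in, once; it reports no verdict.
Trained networks look in the newest picture that a camera, given by its name, has taken for a name from the list of things; names that differ only in an ending like _2 or _b are one class to them, and where a whole thing is asked for, a point or a joint stands for the part that bears it (a point fixed in the world has none). Each returns a list of dicts, best first, with "confidence" (0 to 1); they miss things now and then, are a little off and sometimes report something else, mostly with a low value. They report only what shows in the picture. A call takes as long as a camera call. They do not tell look-alikes from the thing itself.
- spotter.look_for(camera, query): "rect" ([left, top, width, height] in pixels, round what is visible of it).
- spotter.silhouettes(camera, query): "region" (420x560 bool, what is visible of it) and "rect" ([left, top, width, height] in pixels, round what is visible of it).
- spotter.spot_point(camera, query): "xy" ([column, row] in pixels: a listed point, or the origin of a listed thing).
The state is a dict: "clock": time; "joint_positions": joint angles; "dq": joint speeds; "joint_torque": joint torques, N m; "ee_pos": TCP position; "tool_rot": TCP orientation; "contact_force": force on the tool from outside, world axes, zero at the start; "torque": the same for the moment, N m; "gripper_width": finger opening in m.
Only numpy, scipy, OpenCV 4.12 (cv2) and the standard library are available. Lean on these libraries where they do the work, as an engineer would, in place of code of your own. Each camera call takes 0.05 s, during which the arm holds its last target. There are 200 camera calls.

## Working session

There is one attempt and no reset: what is moved stays moved. The work goes in short steps, Python scripts to look and compute and a shell command to move; the robot and the scene stay as the last step left them, time stands still between calls to the robot, and variables do not carry over. Pictures are saved under pics/ and viewed, about 8 in all and at most 12, crops included, and the job is handed in when it is done.

```bash
mkdir -p pics; ls; python3 - <<'E'
from cell import manip, eyes, spotter
import cv2
s=manip.get_state();print({k:s[k] for k in('clock','ee_pos','tool_rot','gripper_width')})
a=[]
for c in("scene","top"):
    f=eyes.grab_frame(c);a.append(f['img'][:,:,::-1]);print(c,f['K'].tolist() if hasattr(f['K'],'tolist') else f['K'],f['rvec'],f['tvec'])
    cv2.imwrite(f'pics/{c}0.png',a[-1])
    for q in("board","stop_face","tall_carton","tall_top","tall_center","short_carton","label_roll"):
        print(c,q,[(r['xy'],round(r['confidence'],2)) for r in spotter.spot_point(c,q)][:3],[(r['rect'],round(r['confidence'],2)) for r in spotter.look_for(c,q)][:3])
E
```

```text
pics
{'clock': 0.0, 'ee_pos': array([ 0.16047311, -0.62926162,  0.21364225]), 'tool_rot': array([ 0.43418443,  0.55890589, -0.43347722,  0.55785803]), 'gripper_width': 0.09214256891901103}
scene [[400.3993713974306, 0.0, 278.209350181499], [0.0, 400.3993713974306, 211.16214078234526], [0.0, 0.0, 1.0]] [ 1.47746644  1.81462536 -0.95646155] [ 0.01483263 -0.17383166  1.44565638]
scene board [([271.1, 267.9], 0.94), ([305.8, 187.8], 0.68)] [([199.6, 225.5, 173.9, 87.1], 0.56)]
scene stop_face [([208.4, 260.3], 0.6)] [([291.4, 181.0, 26.6, 76.1], 0.59)]
scene tall_carton [([304.1, 244.4], 0.94), ([416.2, 230.3], 0.62), ([367.5, 211.0], 0.61)] [([292.2, 183.3, 25.9, 71.9], 0.91), ([351.3, 156.5, 34.7, 64.1], 0.87), ([399.8, 173.0, 51.9, 67.4], 0.6)]
scene tall_top [([372.8, 163.9], 0.81), ([179.9, 160.0], 0.72), ([431.9, 178.6], 0.67)] [([160.4, 156.7, 41.0, 56.2], 0.97), ([400.9, 173.6, 50.4, 66.0], 0.94), ([291.0, 181.5, 29.3, 75.0], 0.84)]
scene tall_center [([303.6, 218.7], 0.95), ([180.9, 183.3], 0.87), ([421.9, 204.8], 0.82)] [([398.7, 170.6, 50.1, 69.2], 0.95), ([157.6, 158.2, 43.9,
[... 701 characters left out ...]
, 51.3, 29.3], 0.9), ([371.8, 262.0, 47.4, 29.8], 0.86), ([182.6, 284.4, 34.7, 45.0], 0.67)]
top tall_top [([402.1, 277.4], 0.86), ([140.9, 288.4], 0.83), ([195.0, 311.5], 0.82)] [([248.0, 214.7, 24.5, 40.2], 0.96), ([373.3, 261.6, 49.5, 32.1], 0.78), ([122.3, 272.8, 49.8, 35.1], 0.73)]
top tall_center [([393.5, 275.1], 0.96), ([263.7, 238.0], 0.8), ([146.5, 285.8], 0.72)] [([246.0, 216.7, 27.6, 43.3], 0.95), ([179.9, 291.3, 34.8, 39.5], 0.89), ([371.6, 262.9, 50.6, 27.7], 0.73)]
top short_carton [([242.5, 186.0], 0.63)] [([228.0, 163.7, 28.9, 41.7], 0.93)]
top label_roll [([221.7, 222.5], 0.55), ([260.1, 229.0], 0.28)] [([212.9, 214.4, 14.9, 15.1], 0.51), ([355.8, 203.6, 34.3, 32.8], 0.18)]
```

```bash
python3 - <<'E'
import cv2
t=cv2.imread('pics/top0.png')[110:350,100:440];cv2.imwrite('pics/t.png',cv2.resize(t,None,fx=2.3,fy=2.3,interpolation=2))
t=cv2.imread('pics/scene0.png')[130:340,140:470];cv2.imwrite('pics/s.png',cv2.resize(t,None,fx=2.4,fy=2.4,interpolation=2))
E
```

```text
(no output)
```

View pics/t.png

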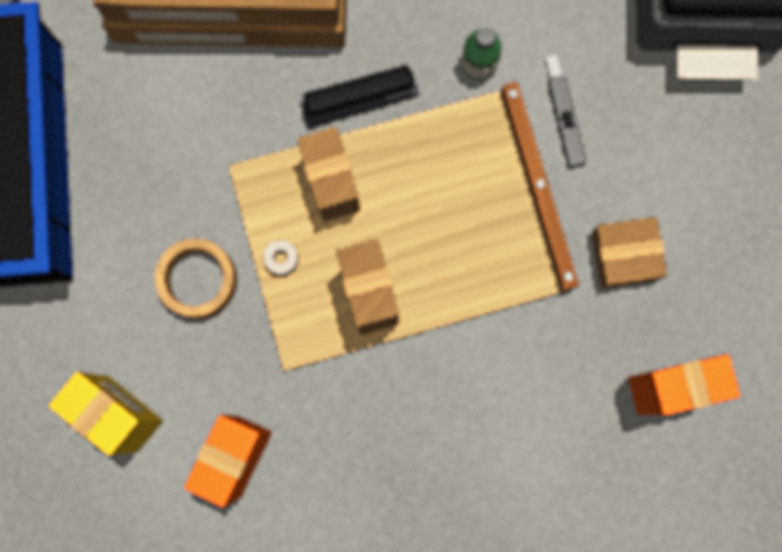

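View pics/s.png

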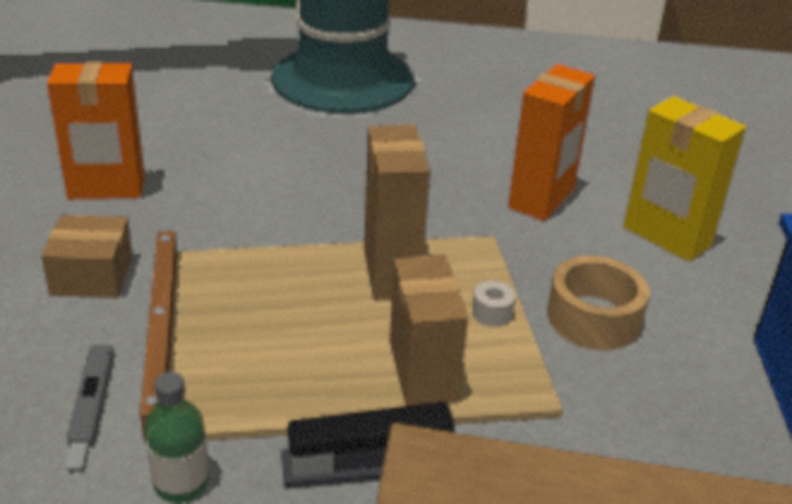

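The top view shows the tall brown carton at crop (367,285) and the short one at (328,172). The label roll is at (281,258), and the rail is on the right with screws at (513,93), (540,183) and (568,276). The scene view confirms that the taller brown carton is the one nearer the robot. Next I'll locate the board and cartons in world coordinates.

```bash
cat > h.py <<'E'
import numpy as np,cv2
from scipy.spatial.transform import Rotation as R
def ray(f,p,z):
    M=cv2.Rodrigues(np.array(f['rvec'],float))[0];t=np.array(f['tvec'],float)
    d=M.T@np.linalg.inv(f['K'])@np.array([p[0],p[1],1.]);c=-M.T@t
    return c+d*(z-c[2])/d[2]
E
python3 - <<'E'
from h import *
from cell import manip,eyes
f=eyes.grab_frame('top')
c=lambda u,v,z:ray(f,(u/2.3+100-.3,v/2.3+110-.3),z)
s=[c(513,93,.04),c(540,183,.04),c(568,276,.04)]
k=[c(232,164,.012),c(286,369,.012)]
print('screws',s,'\nfar corners',k)
ex=(s[0]-s[2])[:2];ex2=(k[0]-k[1])[:2]
print('len',np.linalg.norm(ex),np.linalg.norm(ex2),'ang',np.arctan2(ex[1],ex[0]),np.arctan2(ex2[1],ex2[0]))
m=(k[0]+k[1])[:2]/2; ey=m-s[1][:2];print('len y (370)',np.linalg.norm(ey),'ang',np.arctan2(ey[1],ey[0])-np.pi/2)
# carton top corners
for n,q,z in(('tall',[(340,247),(376,240),(389,290),(352,297)],.172),('short',[(300,135),(336,129),(350,177),(313,184)],.117)):
    P=[c(u,v,z)[:2] for u,v in q];print(n,np.mean(P,0),[np.linalg.norm(P[i]-P[i-1]) for i in range(4)])
print('roll',c(281,258,.04))
st=manip.get_state();print(R.from_quat(st['tool_rot']).as_matrix().round(3))
E
```

```text
screws [array([ 0.71994589, -0.03239091,  0.04      ]), array([ 0.6052969, -0.0664013,  0.04     ]), array([ 0.48930172, -0.10093503,  0.04      ])] 
far corners [array([0.62859418, 0.3213535 , 0.012     ]), array([0.37113434, 0.24539865, 0.012     ])]
len 0.24061385112263434 0.2684300879316064 ang 0.2888727340975036 0.28687833357750436
len y (370) 0.3653221219332576 ang 0.2927662299664815
tall [0.4790424  0.14632962] [np.float64(0.05826414656196626), np.float64(0.04135158202643232), np.float64(0.05859376459302095), np.float64(0.04222084201060374)]
short [0.61865788 0.19745404] [np.float64(0.06127345508559748), np.float64(0.043288271287029306), np.float64(0.06047198513379044), np.float64(0.044420159899659264)]
roll [0.50599919 0.25301744 0.04      ]
[[-0.     0.969  0.247]
 [ 0.     0.247 -0.969]
 [-1.    -0.    -0.   ]]
```

```bash
python3 -m crank '-3.2 0 0 0 0; -3.2 16.4 -9.4 -15.4 0; -3.2 16.4 -9.4 -15.4 0; -3.2 16.4 -9.4 -15.4 0; -3.2 16.4 -9.4 -15.4 0; -3.2 16.4 -9.4 -15.4 0; -3.2 16.4 -9.4 -15.4 0; -3.2 16.4 -9.4 -15.4 0; -3.2 16.4 -9.4 -15.4 0; -3.2 16.4 -9.4 -15.4 0; -3.2 16.4 -9.4 -15.4 0; -3.2 16.4 -9.4 -15.4 0; -3.2 16.4 -9.4 -15.4 0; -3.2 16.4 -9.4 -15.4 0; -3.2 16.4 -9.4 -15.4 0; -3.2 16.4 -9.4 -15.4 0; -3.2 16.4 -9.4 -15.4 0'
python3 - <<'E'
from h import *
from cell import manip,eyes
f=eyes.grab_frame('top')
M=cv2.Rodrigues(np.array(f['rvec'],float))[0];print('cam',-M.T@f['tvec'])
c=lambda u,v,z:ray(f,(u/2.3+100-.3,v/2.3+110-.3),z)
for n,q,z in(('tall',[(340,247),(376,240),(397,323),(362,331)],.172),('short',[(300,137),(336,129),(357,205),(320,214)],.117)):
    P=[c(u,v,z)[:2] for u,v in q];print(n,np.mean(P,0),[np.linalg.norm(P[i]-P[i-1]) for i in range(4)])
st=manip.get_state();print(st['clock'],st['ee_pos'],R.from_quat(st['tool_rot']).as_matrix().round(3))
E
```

```text
clock: 2.97
ee_pos: [0.4991, -0.3019, 0.2944]
tool_rot: [-0.101, 0.7, 0.101, 0.7]
contact_force: [0.2, 0.1, -0.0]
gripper_width: 0.0004
cam [0.31254429 0.10447742 1.5753873 ]
tall [0.46032902 0.14093365] [np.float64(0.09801554408588216), np.float64(0.04135158202643232), np.float64(0.09673908873605391), np.float64(0.04010054257116026)]
short [0.60076096 0.19290081] [np.float64(0.09580307048248461), np.float64(0.04373783884381052), np.float64(0.09506341756580912), np.float64(0.04476978763730736)]
3.0167 [ 0.49907497 -0.30189393  0.29446951] [[-0.    -0.283  0.959]
 [-0.     0.959  0.283]
 [-1.    -0.    -0.001]]
```

```bash
python3 -m crank '0 21.8 3.7 0 0; 0 21.8 3.7 0 0; 0 21.8 3.7 0 0; 0 21.8 3.7 0 0; 0 21.8 3.7 0 0; 0 21.8 3.7 0 0; 0 21.8 3.7 0 0; 0 21.8 3.7 0 0; 0 21.8 3.7 0 0; 0 21.8 3.7 0 0; 0 21.8 3.7 0 0; 0 21.8 3.7 0 0; 0 21.8 3.7 0 0; 0 21.8 3.7 0 0; 0 21.8 3.7 0 0; 0 21.8 3.7 0 0'
python3 - <<'E'
from h import *
from cell import manip,eyes
f=eyes.grab_frame('wrist');cv2.imwrite('pics/w1.png',f['img'][:,:,::-1])
M=cv2.Rodrigues(np.array(f['rvec'],float))[0];print('cam',-M.T@f['tvec'],M[2])
st=manip.get_state();print(st['clock'],st['ee_pos'])
E
```

```text
clock: 4.35
ee_pos: [0.4318, 0.2474, 0.2944]
tool_rot: [-0.103, 0.7, 0.102, 0.699]
contact_force: [0.3, 0.3, -0.9]
gripper_width: 0.0005
cam [0.41243331 0.31386581 0.46502573] [ 0.07065023 -0.24009121 -0.96817599]
4.4 [0.43224238 0.24630523 0.29429244]
```

View pics/w1.png

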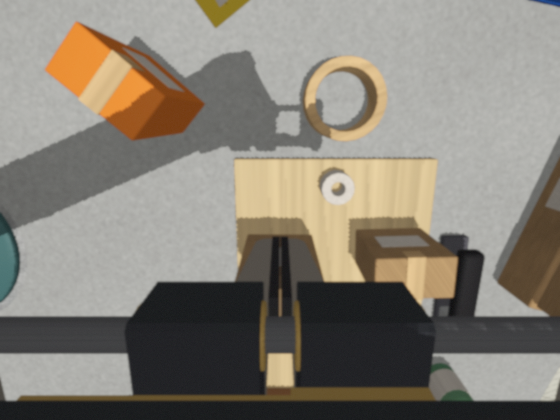

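```bash
python3 - <<'E'
from h import *
from cell import manip,eyes
f=eyes.grab_frame('wrist')
a=.287;o=np.array([.5627,.0774]);ex=np.array([np.cos(a),np.sin(a)]);ey=np.array([-ex[1],ex[0]])
for n,u,v,z in(('cornL',235,158,.012),('cornR',436,158,.012),('tallL',246,236,.172),('tallR',313,236,.172),('tapeM',280,380,.172),('roll',338,188,.04),('shortL',355,230,.117),('shortR',424,230,.117)):
    p=ray(f,(u,v),z)[:2];print(n,p.round(4),'board',((p-o)@ex).round(4),((p-o)@ey).round(4))
p=manip.get_state()['ee_pos'][:2];print('tcp',(p-o)@ex,(p-o)@ey)
E
```

```text
cornL [0.3705 0.2467] board -0.1364 0.2168
cornR [0.624  0.3223] board 0.1281 0.2176
tallL [0.4129 0.205 ] board -0.1076 0.1648
tallR [0.4708 0.2223] board -0.0471 0.165
tapeM [0.4865 0.0657] board -0.0764 0.0104
roll [0.5074 0.2515] board -0.0038 0.1826
shortL [0.5225 0.2246] board 0.0032 0.1525
shortR [0.593  0.2457] board 0.0767 0.1528
tcp -0.07724925575419468 0.1984508766828322
```

```bash
python3 - <<'E'
from h import *
from cell import manip,eyes
f=eyes.grab_frame('wrist')
a=.287;o=np.array([.5627,.0774]);ex=np.array([np.cos(a),np.sin(a)]);ey=np.array([-ex[1],ex[0]])
for n,u,v,z in(('tallL',246,236,.012),('tallR',313,236,.012),('shortL',355,230,.012),('shortR',424,230,.012)):
    p=ray(f,(u,v),z)[:2];print(n,p.round(4),'board',((p-o)@ex).round(4),((p-o)@ey).round(4))
E
```

```text
tallL [0.413  0.1456] board -0.1243 0.1078
tallR [0.5026 0.1723] board -0.0307 0.108
shortL [0.5558 0.1973] board 0.0274 0.1169
shortR [0.6477 0.2246] board 0.1232 0.1172
```

```bash
python3 -m crank '1.6 0 0 0 0; 3.2 0 0 0 0; 4.8 0 0 0 0; 5.5 0 0 0 0; 5.5 0 0 0 0; 5.5 0 0 0 0' && python3 -m crank '0 -1.4 0 0 0; 0 -2.7 0 0 0; 0 -3.1 0 0 0; 0 -3.4 0 0 0; 0 -3.7 0 0 0; 0 -4.0 0 0 0; 0 -4.3 0 0 0; 0 -4.6 0 0 0; 0 -4.9 0 0 0; 0 -5.2 0 0 0; 0 -5.5 0 0 0; 0 -5.8 0 0 0; 0 -5.8 0 0 0; 0 -5.0 0 0 0; 0 -4.0 0 0 0; 0 -4.0 0 0 0; 0 -4.0 0 0 0; 0 -4.0 0 0 0'
python3 - <<'E'
from h import *
from cell import manip,eyes
o=[]
for c in('wrist','top'):
    f=eyes.grab_frame(c);cv2.imwrite(f'pics/{c}2.png',f['img'][:,:,::-1]);o.append(f['img'][:,:,::-1])
t=cv2.resize(o[1][130:310,180:380],None,fx=2.33,fy=2.33,interpolation=2)[:420]
cv2.imwrite('pics/c2.png',cv2.resize(np.hstack([o[0][:, 180:520],t[:420]]),None,fx=.98,fy=.98));print(t.shape)
E
```

```text
clock: 5.0
ee_pos: [0.432, 0.2466, 0.1569]
tool_rot: [-0.102, 0.7, 0.102, 0.699]
contact_force: [-0.4, 0.6, 1.2]
gripper_width: 0.0003
clock: 6.5
ee_pos: [0.4605, 0.1517, 0.157]
tool_rot: [-0.103, 0.7, 0.103, 0.7]
contact_force: [-0.4, -1.2, 0.5]
gripper_width: 0.0006Traceback (most recent call last):
  File "<stdin>", line 7, in <module>
    return _nx.concatenate(arrs, 1, dtype=dtype, casting=casting)
           ~~~~~~~~~~~~~~~^^^^^^^^^^^^^^^^^^^^^^^^^^^^^^^^^^^^^^^
ValueError: all the input array dimensions except for the concatenation axis must match exactly, but along dimension 0, the array at index 0 has size 420 and the array at index 1 has size 419
```

```bash
python3 - <<'E'
from h import *
from cell import eyes
s=eyes.grab_frame('scene')['img'][:,:,::-1]
o=cv2.imread('pics/top2.png')
a=cv2.resize(o[130:310,190:370],(398,398));b=cv2.resize(s[150:330,180:360],(398,398));cv2.imwrite('pics/c2.png',np.hstack([a,b]))
E
```

```text
(no output)
```

View pics/c2.png

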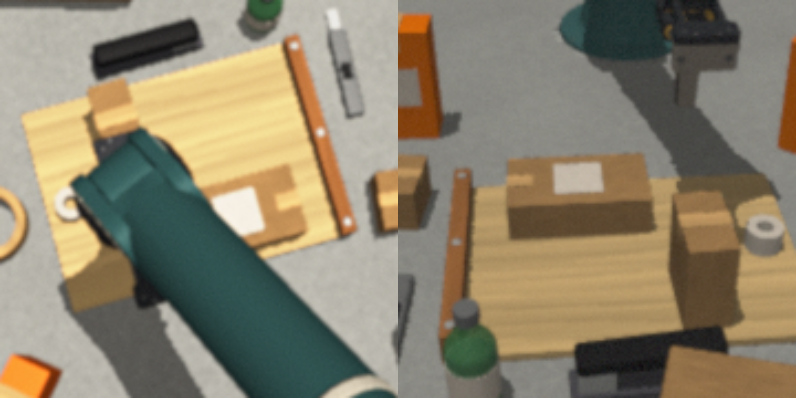

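The carton is lying flat with its label up. Its leading end shows in the left crop at (292,168)-(305,233), and the short carton is still standing. Next I'll measure the gap to the rail.

```bash
python3 - <<'E'
from h import *
from cell import manip,eyes
f=eyes.grab_frame('top')
a=.287;o=np.array([.5627,.0774]);ex=np.array([np.cos(a),np.sin(a)]);ey=np.array([-ex[1],ex[0]])
for n,u,v,z in(('topL',292,168,.062),('topR',305,233,.062),('railin',286,40,.04),('railin2',345,237,.04),('screw',320,131,.04)):
    p=ray(f,(u/2.211+190-.3,v/2.211+130-.3),z)[:2];print(n,p.round(4),'board',((p-o)@ex).round(4),((p-o)@ey).round(4))
p=manip.get_state()['ee_pos'][:2];print('tcp',(p-o)@ex,(p-o)@ey)
E
```

```text
topL [ 0.5536 -0.0282] board -0.0386 -0.0987
topR [ 0.4708 -0.0448] board -0.1227 -0.0912
railin [ 0.7267 -0.0217] board 0.1293 -0.1415
railin2 [ 0.4688 -0.0983] board -0.1398 -0.1419
screw [ 0.6062 -0.0663] board 0.0011 -0.1501
tcp -0.0768642719532184 0.09960136911184317
```

```bash
python3 -m crank '1 0 0 0 50; 2 0 0 0 50; 3 0 0 0 50; 4 0 0 0 50; 4.4 0 0 0 50; 4.4 0 0 0 50; 4.4 0 0 0 50' && python3 -m crank '0 -0.3 0 0 50; 0 -0.6 0 0 50; 0 -0.8 0 0 50; 0 -1.0 0 0 50; 0 -1.2 0 0 50; 0 -1.4 0 0 50; 0 -1.6 0 0 50; 0 -1.8 0 0 50; 0 -2.0 0 0 50; 0 -2.2 0 0 50; 0 -2.4 0 0 50; 0 -2.5 0 0 50; 0 -2.5 0 0 50'
```

```text
clock: 7.28
ee_pos: [0.4606, 0.1521, 0.0473]
tool_rot: [-0.103, 0.7, 0.103, 0.699]
contact_force: [1.5, -0.2, 0.2]
gripper_width: 0.0453
clock: 8.37
ee_pos: [0.4791, 0.0924, 0.0474]
tool_rot: [-0.102, 0.699, 0.103, 0.7]
contact_force: [0.3, 3.3, 2.6]
gripper_width: 0.0497
```

```bash
python3 -m crank '0 -0.1 0 0 50; 0 -0.2 0 0 50; 0 -0.2 0 0 50' && python3 -m crank '0 -0.1 0 0 50; 0 -0.1 0 0 50'; python3 - <<'E'
from h import *
from cell import manip,eyes
o=[]
for c in('top','scene'):
    f=eyes.grab_frame(c)['img'][:,:,::-1]
    o.append(cv2.resize(f[130:310,190:370] if c=='top' else f[150:330,180:360],(398,398)))
cv2.imwrite('pics/c3.png',np.hstack(o))
E
```

```text
clock: 8.62
ee_pos: [0.4802, 0.0878, 0.0473]
tool_rot: [-0.103, 0.699, 0.103, 0.7]
contact_force: [0.0, 4.0, 3.3]
gripper_width: 0.0499
clock: 8.78
ee_pos: [0.4807, 0.0852, 0.0471]
tool_rot: [-0.103, 0.699, 0.103, 0.7]
contact_force: [0.2, 2.9, 3.3]
gripper_width: 0.0499
```

View pics/c3.png

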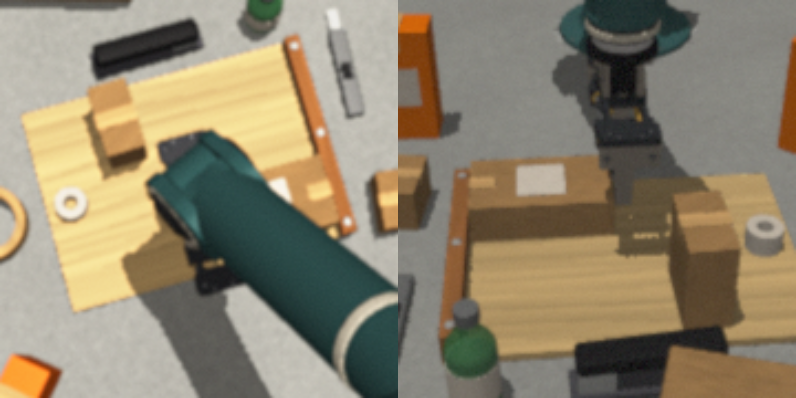

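The carton's leading end is within a few mm of the rail (left crop, about (335,195)), and everything else is in place. I'll creep forward until the force rises.

```bash
python3 -m crank '0 -0.1 0 0 50; 0 -0.1 0 0 50' && python3 -m crank '0 -0.1 0 0 50; 0 -0.1 0 0 50' | grep -E 'pos|force'
```

```text
clock: 9.05
ee_pos: [0.4812, 0.0832, 0.0471]
tool_rot: [-0.103, 0.7, 0.103, 0.7]
contact_force: [-1.2, 5.7, 4.3]
gripper_width: 0.0499
ee_pos: [0.4814, 0.0831, 0.0471]
contact_force: [-2.5, 10.9, 4.3]
```

```bash
python3 -m crank '0 -0.15 0 0 50; 0 -0.15 0 0 50; 0 -0.15 0 0 50' | grep -E 'pos|force'; python3 -m crank '0 0.3 0 0 50; 0 1 0 0 50; 0 2 0 0 50; -2 2 0 0 50; -4 2 0 0 50; -5.5 2 0 0 50; -7 2.5 0 0 50; -8.5 4 0 0 50; -10 5.5 0 0 50; -10 6 0 0 50; -10 6 0 0 50; -10 6 0 0 50'
python3 - <<'E'
from h import *
from cell import manip,eyes
o=[]
for c in('wrist','top'):
    g=eyes.grab_frame(c);f=g['img'][:,:,::-1];cv2.imwrite(f'pics/{c}4.png',f)
    o.append(f[:,:] if c=='wrist' else cv2.resize(f[130:310,190:370],(420,420)))
cv2.imwrite('pics/c4.png',cv2.resize(np.hstack(o),None,fx=.81,fy=.81))
E
```

```text
ee_pos: [0.4814, 0.0829, 0.0472]
contact_force: [-5.1, 18.1, 3.5]
clock: 10.47
ee_pos: [0.44, 0.2204, 0.2979]
tool_rot: [-0.104, 0.699, 0.103, 0.7]
contact_force: [0.1, 0.0, -0.1]
gripper_width: 0.0496
```

View pics/c4.png

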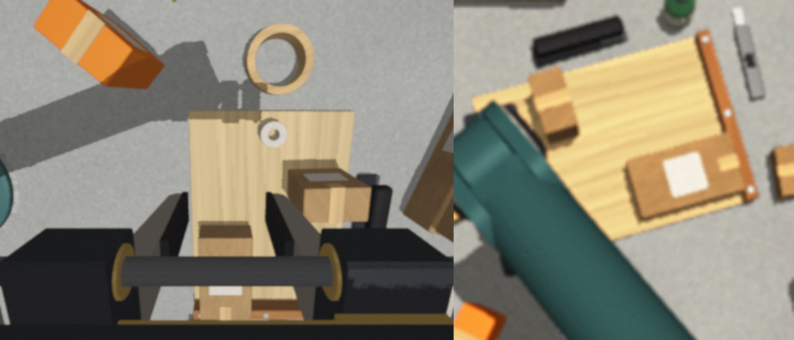

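The carton lies label up with its leading end flush and square against the rail (right crop, around (735,165)). The force peaked at 18 N against a hard stop, and the TCP was at board y of about 0.028 where 0.030 was expected. The other objects look undisturbed.

```bash
python3 -c "
from cell import close_job;print(close_job())"
```

```text
the job is handed in; nothing more can be done
None
```

I tipped the tall carton over by pushing high on its label face with closed fingers. It fell towards the rail and landed flat, label up. I then pushed its base end with the fingers 50 mm apart until it met the stop rail, backed off and handed the job in at about 10.5 s. No verdict was reported.

**Contact with the rail:** the force rose from about 3 N while sliding to about 19 N, and the carton stopped moving. The fingers stopped at board y of about 0.028 m, where 0.030 m was expected.

**Position and squareness:** the last pictures show the carton's end against the rail and square to it by eye. I did not measure the final angle.

**Other objects:** the short carton is standing, and everything else in view looks where it was. I checked this by eye only. The small box was partly cropped out of the last picture.

**Checks that disagreed:**
- My first estimate of the tall carton's size from the top camera was wrong because I misjudged the edge of its top face. I corrected it with the wrist camera before pushing.
- One measurement after the fall suggested about 0.09 rad of skew, which I put down to pixel reading error.

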